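Set and brake the router-lift height dial

TASK

Reset the height on the router lift: with the fingertips, turn the black dial (either way round) until the white index mark at its rim lines up with the orange line on the scale. Then push the wooden brake block along its guide until its rubber nose is fully home against the dial's rim, leaving the mark on the orange line. Only push the block, never lift or tip it; leave everything else on the bench where it is, and finish clear of it all.

Things in the scene. Friction and masses are not known exactly. Their poses are not given: they have to be found in the camera images.
- lift: Router-lift unit, fixed to the bench: plywood box with a grey deck. Origin at bench height exactly under the dial's axis, z up; the box reaches from x = -110 to +110 mm, y = -185 to +115 mm, deck 40 mm above the bench. The dial turns about the origin; on its -y side lies the guide of the brake block, along y: two wooden rails 8 mm high, 12 mm wide, at y = -180 to -95 mm, x = -34 to -22 and 22 to 34 mm.
- dial (a joint): Angle of the dial about its vertical axis, rad, growing anticlockwise seen from above; 0 when the index mark points along the lift's +x. It can turn from -7 to 7, with light friction (about 0.12 N m), and stays where it is left.
- dial_axis (a point): Point on the dial's axis at its top face, 56 mm above the bench. The dial is a black disc 140 mm across with an aluminium hub (48 mm across, 8 mm high) and three upright aluminium wings to push on: radial bars 9 mm thick, from 24 to 68 mm from the axis, tops 82 mm above the bench, at 60, 180 and 300 degrees anticlockwise from the index mark.
- index_mark (a point): Outer end of the dial's white index line, on the rim (70 mm from the axis, at the top face, 56 mm above the bench). Turns with the dial.
- target_line (a point): The orange line on the white scale round the dial, the only orange one among black lines 10 degrees apart. This point is on the line's direction, 70 mm from the axis, 56 mm above the bench: the index mark coincides with it when lined up. The line itself is drawn 73 to 96 mm from the axis, just above the deck; the scale stays put.
- block_center (a point): Centre (55 mm above the bench) of the loose wooden brake block: 40 mm wide in x, 55 mm long in y, 30 mm high, about 0.15 kg, standing on the deck between the rails with 2 mm play each side. Its axes are nearly the lift's. Its nose, the +y end, is faced with black rubber; the block slides along the lift's +y until the nose meets the dial's rim.
- block_nose (a point): Middle of the block's rubber nose face, 27.5 mm in +y of its centre. 70 mm from the dial's axis when home against the rim.
- setup_bar: Loose brass bar, 18 x 60 x 12 mm, on the deck beside the guide on its +x side; leave alone. Origin under its centre.
- collet_nut: Loose steel collet nut, 32 mm across, 22 mm high, on the deck beside the guide on its -x side; leave alone. Origin under its centre.
- screwdriver: Loose screwdriver lying on the bench; leave alone.
- tape_measure: Loose blue tape measure, 70 x 45 x 68 mm, on the bench near the robot; leave alone. Origin under its centre.
- glue_bottle: Loose white glue bottle, 60 mm across, 170 mm high, on the bench to the left; leave alone. Origin under its centre.
- screw_jar: Loose amber jar with a steel lid, 68 mm across, 85 mm high, on the bench to the right; leave alone. Origin under its centre.
- sanding_block: Loose red and cork sanding block, 110 x 65 x 40 mm, on the bench to the right; leave alone. Origin under its centre.
- brake_block: The same brake block; origin under its centre, 40 mm above the bench.
There are look-alikes about, which are no part of the job. Of the things shaped like the brake_block, the wooden one is meant.

How it is judged:
By the outcome, as a careful person would: the job done as asked, in the order asked, and still so for the second after the job is handed in, with the robot touching nothing.
It also fails if it takes over 59 s, if anything falls off the work surface, if the arm or the gripper's body presses on something with over 40 N, if the wrist force passes 120 N, or if a joint passes its speed limit or range.

ROBOT

A 6-joint arm with a two-finger parallel gripper is mounted at the origin on the work surface. World frame = base frame: x ahead of the robot, y to its left, z up, the work surface at z = 0. Lengths are in m, angles in degrees, forces in N, time in s.
With the tool pointing down it reaches from about 0.325 to 0.85 m from the base axis. Payload 15.5 kg.
Tool frame: the origin (TCP) lies midway between the tips of the shut fingers; the grasp point (between the pads) lies 19 mm behind it; y points along the fingers, x is the direction in which the jaws open and shut, and the axes are right-handed (so a half turn about y gives the same grasp; the last joint's range is limited). The gripper opens to 91 mm and grips with 3 to 60 N. Pads are 32 mm wide; open, the fingers measure 118 mm over their backs; the gripper's body (76 mm by 178 mm) begins 60 mm behind the grasp point.
Start: joints at [-71.706, 28.281, 77.091, -0, 74.628, -5.472], TCP at [0.252, -0.572, 0.214] pointing down, gripper open.
Joint ranges: [-166.48, 166.48], [-47.26, 123.95], [12.59, 153.08], [-70.14, 250.14], [6.76, 159.57], [-176.63, 176.63]. Speed limits (degrees/s): [108.29, 108.29, 147.25, 172.46, 172.46, 172.46].

INTERFACE

Orientations are given as a 3x3 rotation matrix whose columns are the frame's x, y, z axes.
In Python, from bench import ctrl gives the robot as it stands. The module is installed in compiled form; this text tells all that it offers. Calls block until the motion is done:
- ctrl.goto(position, orientation): joint-space move of the TCP to a pose.
- ctrl.move_l(position, vel=0.15, ori=None, contact_N=None): straight line of the TCP; ori=None keeps the orientation; vel is the mean speed in m/s. With contact_N (N) it stops when the force on the tool has changed by that much, and returns True; else False.
- ctrl.movej(angles): joint-space move.
- ctrl.command_gripper(opening): opening from 0.0 (shut) to 1.0 (fully open); the grip force is fixed at half the most; returns when the fingers have stopped.
- ctrl.sleep(seconds).
- ctrl.ik(position, orientation): joint angles nearest the present ones, or None.
- ctrl.read_camera(name): name is "scene" or "top"; returns the picture (400x640x3 uint8, blue, green, red); there is no depth.
- ctrl.camera_params(name): a dict with "fx", "fy", "cx", "cy" (pixels), "pose" (4x4, takes a point from camera to world coordinates). Camera axes: x right, y up, looking along -z (the intrinsics and any distortion apply to the point x, -y, -z); pixel columns grow to the right and rows downward; lengths in m; the calibration is good to about 2 mm. A picture is of the moment at which its call begins. camera_params takes no time and is no camera call.
A pose or a line that the arm cannot do raises ctrl.MotionError and nothing moves.
- ctrl.sign_off(): hands the job in, once; it reports no verdict.
Readings, each from a call of its own:
- ctrl.current_t(): time.
- ctrl.current_q(): joint angles.
- ctrl.current_dq(): joint speeds.
- ctrl.current_effort(): joint torques, N m.
- ctrl.current_tool_pos(): TCP position.
- ctrl.current_eef_rot(): TCP orientation.
- ctrl.current_contact_force(): force on the tool from outside, world axes, zero at the start.
- ctrl.current_wrist_torque(): the same for the moment, N m.
- ctrl.current_grip_width(): opening from 0.0 (shut) to 1.0 (fully open).
Only numpy, scipy, OpenCV 4.12 (cv2) and the standard library are available. Lean on these libraries where they do the work, as an engineer would, in place of code of your own. Each camera call takes 0.05 s, during which the arm holds its last target.

## Working session

There is one attempt and no reset: what is moved stays moved. The work goes in short steps, each a Python script; the robot and the scene stay as the last script left them, time stands still between calls to the robot, and variables do not carry over. Pictures are saved under pics/ and viewed, and the job is handed in when it is done.

```bash
mkdir -p pics; ls; python3 - <<'E'
from bench import ctrl
import cv2,numpy as np
np.set_printoptions(precision=4,suppress=True)
for n in("scene","top"):
    cv2.imwrite(f"pics/{n}0.png",ctrl.read_camera(n)); print(n,ctrl.camera_params(n))
print(ctrl.current_t(),ctrl.current_eef_rot())
E
```

```text
pics
scene {'fx': 452.652809053437, 'fy': 452.652809053437, 'cx': 319.4221144279789, 'cy': 200.97756512689122, 'pose': array([[ 0.7803, -0.3423,  0.5234,  1.2893],
       [ 0.6252,  0.4441, -0.6418, -0.9415],
       [-0.0128,  0.8281,  0.5605,  0.8991],
       [ 0.    ,  0.    ,  0.    ,  1.    ]])}
top {'fx': 392.86976493381906, 'fy': 392.86976493381906, 'cx': 318.9000532686618, 'cy': 201.41970500017484, 'pose': array([[ 0.0133,  0.9979, -0.0638,  0.4381],
       [-0.9999,  0.0139,  0.0082, -0.0082],
       [ 0.009 ,  0.0637,  0.9979,  1.1451],
       [ 0.    ,  0.    ,  0.    ,  1.    ]])}
0.1 [[ 0.403  -0.0004  0.9152]
 [-0.9152  0.0011  0.403 ]
 [-0.0011 -1.      0.0001]]
```

View pics/scene0.png

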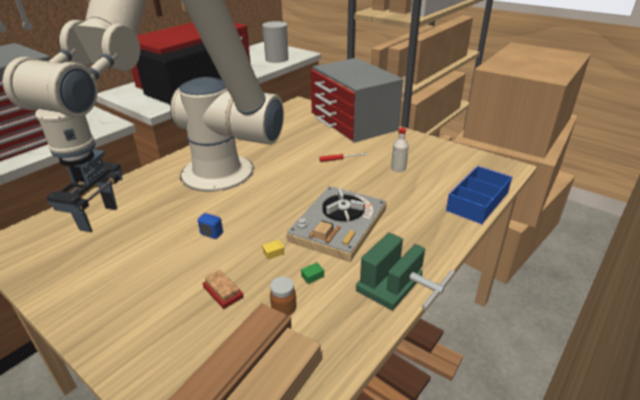

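View pics/top0.png

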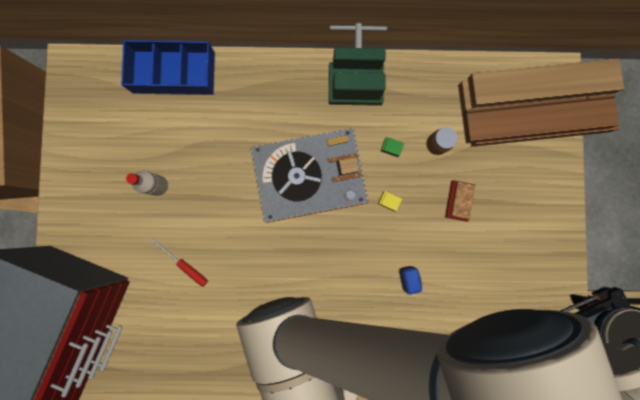

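The top view shows the lift around (308,175), with the dial hub at about (297,176) and the wooden brake block near (348,165). The yellow (390,201) and green (392,147) blocks on the bench are the look-alikes. Next I'll enlarge the lift.

```bash
python3 - <<'E'
import cv2
a=cv2.imread("pics/top0.png")[120:230,240:380]; cv2.imwrite("pics/topc.png",cv2.resize(a,None,fx=5.6,fy=5.4,interpolation=cv2.INTER_CUBIC))
a=cv2.imread("pics/scene0.png")[180:265,280:395]; cv2.imwrite("pics/scenec.png",cv2.resize(a,None,fx=6.8,fy=6.8,interpolation=cv2.INTER_CUBIC))
E
```

```text
(no output)
```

View pics/topc.png

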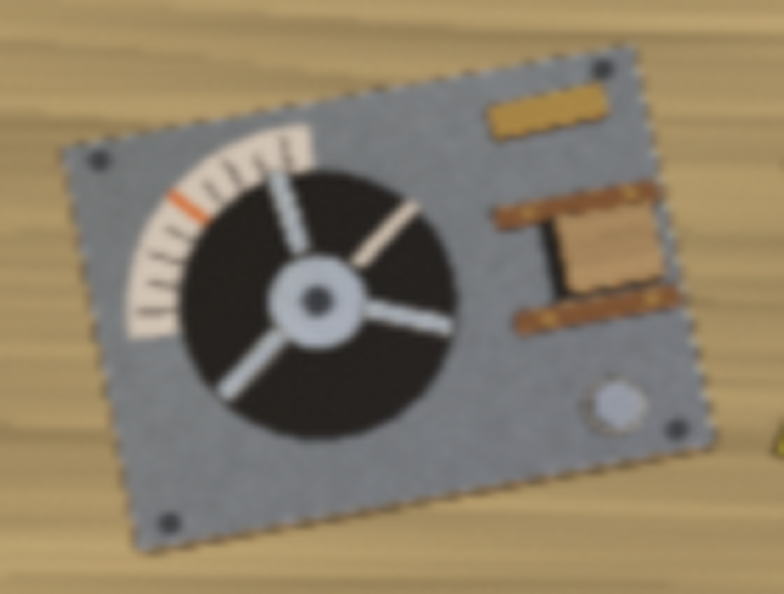

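View pics/scenec.png

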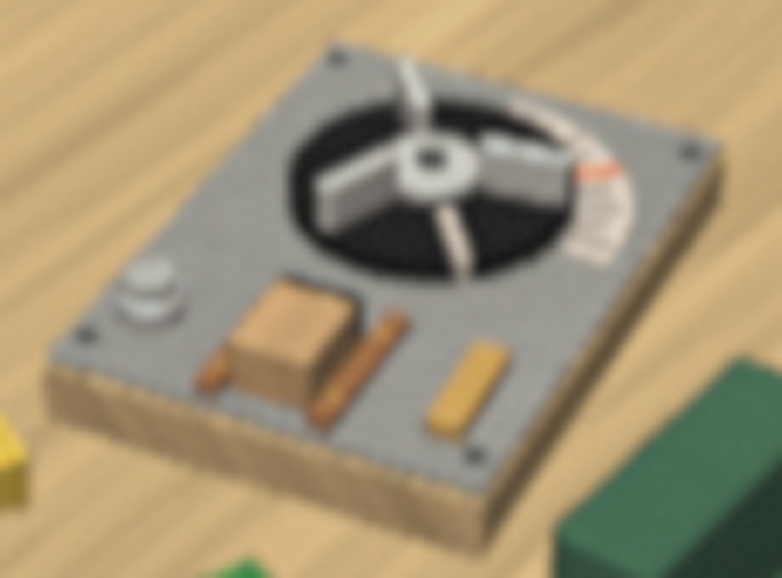

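```bash
cat > h.py <<'E'
from bench import ctrl
import cv2,numpy as np
from scipy.optimize import least_squares
np.set_printoptions(precision=4,suppress=True)
def proj(P,c):
    P=np.atleast_2d(P);T=np.linalg.inv(c["pose"]);q=P@T[:3,:3].T+T[:3,3]
    return np.c_[c["cx"]+c["fx"]*q[:,0]/-q[:,2], c["cy"]-c["fy"]*q[:,1]/-q[:,2]]
def unproj(uv,z,c):
    uv=np.atleast_2d(uv).astype(float);d=np.c_[(uv[:,0]-c["cx"])/c["fx"],-(uv[:,1]-c["cy"])/c["fy"],-np.ones(len(uv))]@c["pose"][:3,:3].T
    o=c["pose"][:3,3];return o+d*((z-o[2])/d[:,2])[:,None]
def l2w(P,L): # L=(x,y,yaw)
    P=np.atleast_2d(P);k,s=np.cos(L[2]),np.sin(L[2])
    return np.c_[L[0]+k*P[:,0]-s*P[:,1],L[1]+s*P[:,0]+k*P[:,1],P[:,2]]
def warp(img,c,L,z,xs,ys,mm): # rectified picture in lift frame: up=+y? col=x right,row=-y ; metres
    W=int((xs[1]-xs[0])/mm);H=int((ys[1]-ys[0])/mm)
    X,Y=np.meshgrid(xs[0]+(np.arange(W)+.5)*mm,ys[1]-(np.arange(H)+.5)*mm)
    uv=proj(l2w(np.c_[X.ravel(),Y.ravel(),np.full(X.size,z)],L),c).astype(np.float32)
    return cv2.remap(img,uv[:,0].reshape(H,W),uv[:,1].reshape(H,W),cv2.INTER_CUBIC)
def polar(img,c,L,z,rs,step=.25):
    th=np.deg2rad(np.arange(-180,180,step));R,T=np.meshgrid(rs,th)
    uv=proj(l2w(np.c_[(R*np.cos(T)).ravel(),(R*np.sin(T)).ravel(),np.full(R.size,z)],L),c).astype(np.float32)
    return np.rad2deg(th),cv2.remap(img,uv[:,0].reshape(R.shape),uv[:,1].reshape(R.shape),cv2.INTER_CUBIC).astype(float)
E
cat > m.py <<'E'
from h import *
c=ctrl.camera_params("top"); cs=ctrl.camera_params("scene")
def cr(p): p=np.array(p,float); return np.c_[240+(p[:,0]+.5)/5.6-.5,120+(p[:,1]+.5)/5.4-.5]
def crs(p): p=np.array(p,float); return np.c_[280+(p[:,0]+.5)/6.8-.5,180+(p[:,1]+.5)/6.8-.5]
obs=cr([(62,150),(635,45),(714,440),(140,550),(318,303)])
mod=np.array([(.11,.115,.04),(.11,-.185,.04),(-.11,-.185,.04),(-.11,.115,.04),(0,0,.056)])
f=lambda L:(proj(l2w(mod,L),c)-obs).ravel()
r=least_squares(f,[.5,0,0]);print(r.x,r.fun.reshape(-1,2))
obs2=crs([(720,150),(487,500),(50,360),(335,42)])
f2=lambda L:(proj(l2w(mod[:4],L),cs)-obs2).ravel()
r2=least_squares(f2,[.5,0,0]);print(r2.x,r2.fun.reshape(-1,2))
E
python3 m.py
```

```text
[0.5785 0.0463 0.2057] [[-0.9733 -1.0243]
 [ 0.2037 -1.2543]
 [ 1.4164  1.0773]
 [-0.7508  1.0526]
 [ 0.1114  0.063 ]]
[0.583  0.0471 0.2078] [[ 1.4727 -0.8405]
 [ 0.3228  0.107 ]
 [-1.2233  0.1452]
 [-0.5424  0.0228]]
```

```bash
cat > ang.py <<'E'
from h import *
def scal(im,c,L,tag):
    th,p=polar(im,c,L,.0565,np.linspace(.058,.068,11));g=p.mean(2).mean(1)
    def cen(w,k):
        w=np.clip(w-k*w.max(),0,None);i=w.argmax();s=slice(max(i-30,0),i+31);return (th[s]*w[s]).sum()/w[s].sum(),w
    # mark: white and thin; wings at z=.082 removed by 'warm' (R>B)
    warm=(p[...,2]-p[...,0]).mean(1); m,_=cen(np.clip(warm,0,None),.4)
    th,q=polar(im,c,L,.041,np.linspace(.077,.092,11)); o=(q[...,2]-q[...,0]).mean(1)
    t,_=cen(np.clip(o,0,None),.4)
    print(tag,"mark",m,"target",t,"diff",t-m)
    return m,t
def refine(im,c,L):
    # fit dial circle centre: black disc edge along radius at z=.056
    th=np.deg2rad(np.arange(-180,180,2))
    def f(d):
        Lc=[L[0]+d[0],L[1]+d[1],L[2]];e=[]
        for r in(.066,.074):
            P=l2w(np.c_[r*np.cos(th),r*np.sin(th),np.full(th.size,.056)],Lc);uv=proj(P,c).astype(np.float32)
            e.append(cv2.remap(im,uv[:,0][None],uv[:,1][None],cv2.INTER_LINEAR)[0].astype(float).mean(1).clip(0,110))
        return (e[0]-e[1]).mean()
    best=min(((f((a,b)),a,b) for a in np.arange(-.006,.0061,.0005) for b in np.arange(-.006,.0061,.0005)))
    return best
if __name__=="__main__":
    for n in("top","scene"):
        im=cv2.imread(f"pics/{n}0.png");c=ctrl.camera_params(n)
        L=[.580,.0467,.206];b=refine(im,c,L);L=[L[0]+b[1],L[1]+b[2],L[2]];print(n,b,L)
        scal(im,c,L,n)
        w=warp(im,c,L,.056,(-.12,.12),(-.19,.12),.0008)
        # overlay
        def px(x,y): return int((x+.12)/.0008),int((.12-y)/.0008)
        cv2.circle(w,px(0,0),int(.07/.0008),(0,255,0),1)
        w2=warp(im,c,L,.04,(-.12,.12),(-.19,.12),.0008)
        for s in(-1,1): cv2.rectangle(w2,px(s*.034,-.095),px(s*.022,-.18),(0,255,0),1)
        cv2.rectangle(w2,px(-.11,.115),px(.11,-.185),(0,255,255),1)
        cv2.imwrite(f"pics/w_{n}.png",np.hstack([w,w2]))
E
python3 ang.py
```

```text
top (np.float64(-58.36851851851851), np.float64(-0.002499999999999997), np.float64(-0.0004999999999999952)) [np.float64(0.5775), np.float64(0.046200000000000005), 0.206]
top mark -52.469656513008935 target 40.26504992753738 diff 92.73470644054632
scene (np.float64(-42.32592592592592), np.float64(0.00500000000000001), np.float64(-0.003999999999999998)) [np.float64(0.585), np.float64(0.0427), 0.206]
scene mark -52.42244572486882 target 48.53478793276187 diff 100.9572336576307
```

View pics/w_top.png

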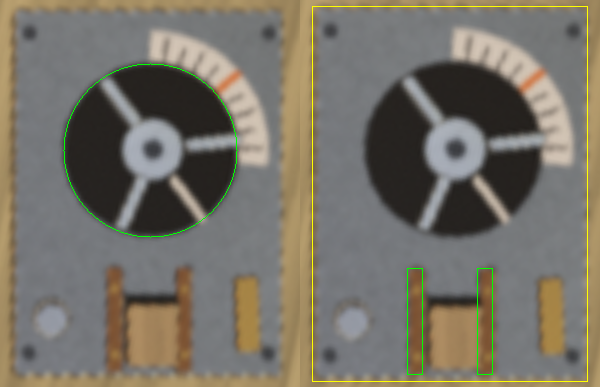

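View pics/w_scene.png

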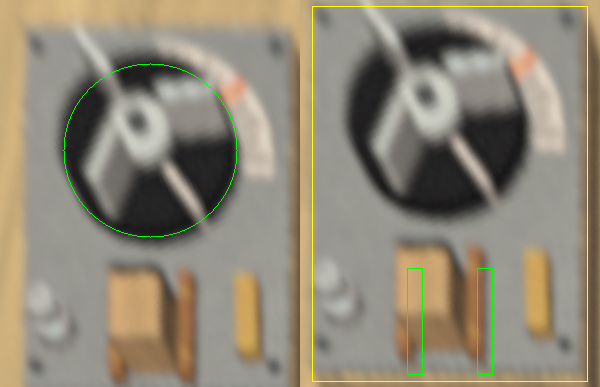

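The measurements agree with the given sizes:
- **Dial:** the 140 mm circle fits the top view, with the axis at about (0.578, 0.046) and yaw 11.8°.
- **Angles:** the mark is at -52.5° and the orange line at +40.3° in the lift frame, so the turn is +93°.
- **Block:** the candidates are wooden (348,165), yellow (390,201) and green (392,147). The crop shows the wooden one between the rails with a black nose, so that is the one.

I'll straddle the wing at about +7.5° loosely with the fingers and turn it.

```bash
cat > mv.py <<'E'
from h import *
L=[.579,.0458,.206]
def ori(a): # tool down, jaw axis at world angle a (rad)
    k,s=np.cos(a),np.sin(a); return np.array([[k,0,-s],[s,0,k],[0,-1,0]])
def wing(phi,z,r=.05): # phi lift deg
    a=np.deg2rad(phi)+L[2]
    return [L[0]+r*np.cos(a),L[1]+r*np.sin(a),z],ori(a-np.pi/2)
def st(t=""): print(t,"t",round(ctrl.current_t(),2),"F",ctrl.current_contact_force(),"p",np.array(ctrl.current_tool_pos()),"g",round(ctrl.current_grip_width(),3))
def snap(tag):
    for n in("top","scene"): cv2.imwrite(f"pics/{n}_{tag}.png",ctrl.read_camera(n))
E
python3 - <<'E'
from mv import *
p,o=wing(7.5,.13); ctrl.goto(p,o); st("above")
ctrl.command_gripper(.28); st()
print(ctrl.move_l([p[0],p[1],.061],vel=.08,contact_N=8)); st("down"); print(ctrl.current_q())
snap("down")
E
python3 -c "
import cv2
a=cv2.imread('pics/scene_down.png')[120:265,270:410];cv2.imwrite('pics/d.png',cv2.resize(a,None,fx=4,fy=4,interpolation=cv2.INTER_CUBIC))"
```

```text
above t 2.73 F [ 0.0866 -1.0531 -0.5084] p [0.6264 0.0615 0.1301] g 0.998
 t 3.81 F [ 0.4118 -0.3454 -0.1391] p [0.6262 0.0623 0.13  ] g 0.282
False
down t 4.82 F [-0.5589 -0.2099 -0.3224] p [0.6266 0.0623 0.0615] g 0.284
[ 0.2502 38.4013 85.0312 -0.0004 56.5213 70.9482]
```

View pics/d.png

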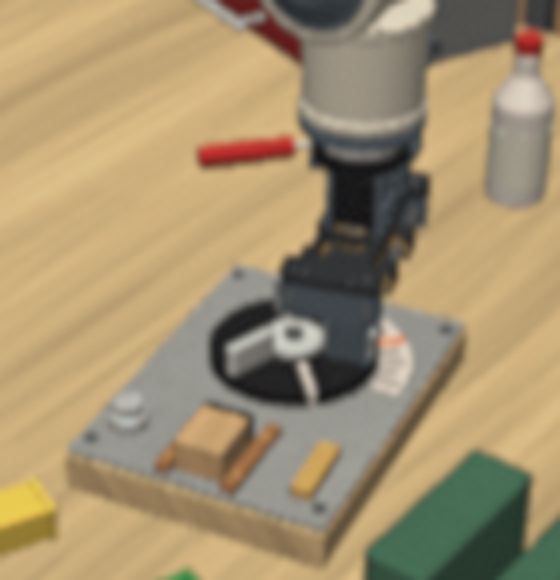

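The fingers are down astride the wing near the rim, and the mark is still in place. I'll narrow the gap, turn about 93° in arc steps, then lift and look.

```bash
python3 - <<'E'
from mv import *
ctrl.command_gripper(.14); st("narrow")
for d in np.arange(10,94,8.3):
    p,o=wing(7.5+d,.061); ctrl.move_l(p,vel=.05,ori=o)
    f=np.linalg.norm(ctrl.current_contact_force())
    if f>25: st("FORCE %g"%d);break
st("end %g"%d)
ctrl.command_gripper(.28)
ctrl.move_l([p[0],p[1],.12],vel=.15); st()
ctrl.goto([.45,-.25,.2],ori(-1.2)); st()
snap("1")
E
cat > look.py <<'E'
import sys
from ang import *
t=sys.argv[1]
for n in("top","scene"):
    im=cv2.imread(f"pics/{n}_{t}.png");c=ctrl.camera_params(n)
    L=[.5775,.0462,.206] if n=="top" else [.582,.0462,.206]
    scal(im,c,L,n)
    w=warp(im,c,L,.05,(-.12,.12),(-.19,.12),.00062);cv2.imwrite(f"pics/w{n}_{t}.png",w)
a=[cv2.imread(f"pics/w{n}_{t}.png") for n in("top","scene")];cv2.imwrite(f"pics/w_{t}.png",np.hstack(a))
E
python3 look.py 1
```

```text
narrow t 5.33 F [-0.3863 -1.0067  0.0432] p [0.6262 0.0623 0.0611] g 0.14
end 93 t 8.57 F [ 0.6603  0.8195 -0.8855] p [0.5602 0.0921 0.061 ] g 0.139
 t 9.53 F [ 0.3813 -0.2769  0.1713] p [0.5598 0.092  0.1196] g 0.282
 t 10.91 F [ 0.2704  0.1128 -0.1679] p [ 0.4502 -0.2493  0.1995] g 0.284
top mark 39.141008813050824 target 40.278039953446104 diff 1.1370311403952797
scene mark 45.39386453917282 target 45.83758495508596 diff 0.44372041591314115
```

View pics/w_1.png

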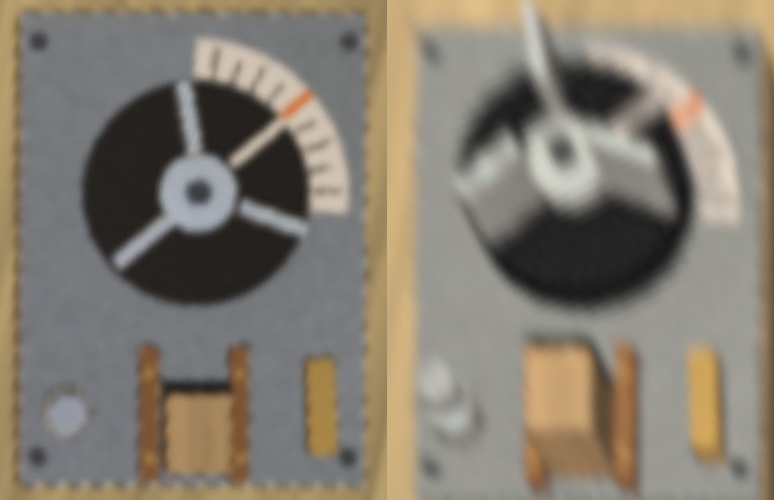

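The mark is on the orange line to within about 1° (top camera +1.1°, scene camera +0.4°). I'll refine the estimate before deciding on a nudge.

```bash
cat > fine.py <<'E'
import sys
from ang import *
def fine(im,c,L):
    out=[]
    for z,rs in((.0565,np.linspace(.035,.066,16)),(.041,np.linspace(.076,.093,12))):
        th,p=polar(im,c,L,z,rs); a=[]
        for k in range(len(rs)):
            w=p[:,k,2]-p[:,k,0]; s=(th>25)&(th<58); w=np.where(s,w,0)
            if z>.05: w=np.where(s,p[:,k].mean(1),0)
            w=np.clip(w-(.45*w.max()+.55*np.median(w[s])),0,None)
            i=w.argmax(); s2=abs(th-th[i])<8; a.append((th[s2]*w[s2]).sum()/w[s2].sum())
        out.append(np.c_[rs*1e3,a])
    return out
if __name__=="__main__":
    im=cv2.imread(f"pics/top_{sys.argv[1]}.png");c=ctrl.camera_params("top")
    for L in([.5775,.0462,.206],[.5785,.0462,.206],[.5775,.0472,.206]):
        m,t=fine(im,c,L)
        x=lambda q:q[:,0]*np.sin(np.deg2rad(q[:,1]-40))   # offset (mm) from 40deg ray
        fm=np.polyfit(m[:,0],x(m),1)
        print(L[:2],"mark med %.2f line med %.2f; "%(np.median(m[:,1]),np.median(t[:,1])), "mark at 70: %.2f deg; line fit dir %.2f, axis offset %.2f mm"%(40+np.rad2deg((fm[0]*70+fm[1])/70),40+np.rad2deg(fm[0]),fm[1]), m[::3,1],t[::3,1])
E
python3 fine.py 1
```

```text
[0.5775, 0.0462] mark med 38.90 line med 40.28;  mark at 70: 39.16 deg; line fit dir 39.80, axis offset -0.77 mm [38.6505 38.6372 38.9787 38.9679 38.8937 39.2761] [40.2507 40.2322 40.2953 40.2898]
[0.5785, 0.0462] mark med 39.82 line med 40.81;  mark at 70: 39.81 deg; line fit dir 39.81, axis offset -0.00 mm [39.9366 39.7177 39.9018 39.7673 39.6855 39.923 ] [40.8639 40.7917 40.8545 40.7938]
[0.5775, 0.0472] mark med 38.20 line med 39.87;  mark at 70: 38.67 deg; line fit dir 39.84, axis offset -1.43 mm [37.596  37.7559 38.2003 38.2461 38.3421 38.703 ] [39.8003 39.8036 39.9177 39.8935]
```

Axis (0.5785, 0.0462) makes the mark exactly radial, and the remaining error is 1.0°. I'll go back astride the same wing and push 1° further with the same finger.

```bash
python3 - <<'E'
from mv import *
p,o=wing(7.5+92,.13); ctrl.goto(p,o); ctrl.command_gripper(.28)
ctrl.move_l([p[0],p[1],.061],vel=.1,contact_N=8); ctrl.command_gripper(.14)
for d in (93.,94.05):
    p,o=wing(7.5+d,.061); ctrl.move_l(p,vel=.01,ori=o)
st()
ctrl.command_gripper(.28)
ctrl.move_l([p[0],p[1],.12],vel=.15)
ctrl.goto([.45,-.25,.2],ori(-1.2)); st()
snap("2")
E
python3 look.py 2; python3 fine.py 2
```

```text
t 14.36 F [0.4482 0.3845 0.0235] p [0.5592 0.0917 0.061 ] g 0.137
 t 16.69 F [-0.3163  0.0934  0.1384] p [ 0.4502 -0.2493  0.1995] g 0.276
top mark 39.76715137956749 target 40.271126985139354 diff 0.5039756055718669
scene mark 45.278285256410264 target 45.816079125219886 diff 0.5377938688096222
[0.5775, 0.0462] mark med 39.56 line med 40.26;  mark at 70: 39.81 deg; line fit dir 40.42, axis offset -0.74 mm [39.257  39.4076 39.6082 39.5358 39.735  39.7628] [40.1957 40.2147 40.2894 40.2817]
[0.5785, 0.0462] mark med 40.50 line med 40.79;  mark at 70: 40.45 deg; line fit dir 40.39, axis offset 0.08 mm [40.5342 40.613  40.5132 40.3686 40.5128 40.4042] [40.811  40.7706 40.8463 40.7926]
[0.5775, 0.0472] mark med 38.85 line med 39.86;  mark at 70: 39.30 deg; line fit dir 40.41, axis offset -1.35 mm [38.1779 38.6584 38.8209 38.8691 39.1634 39.1829] [39.7756 39.7859 39.9043 39.8951]
```

View pics/w_2.png

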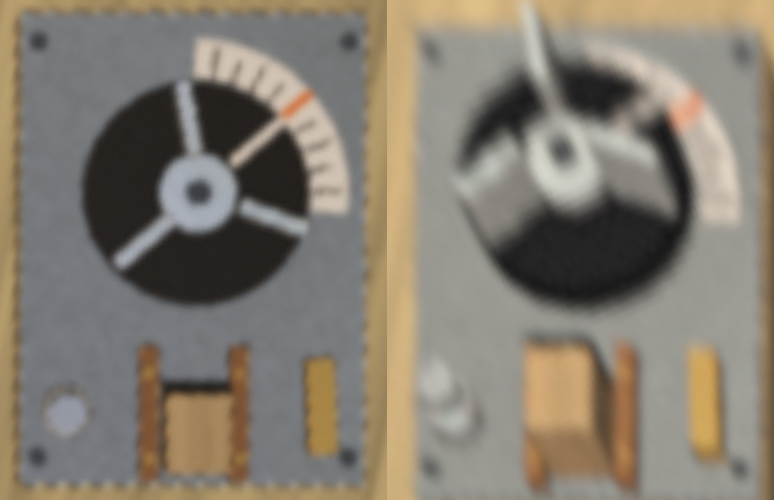

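Both the mark and the line now lie at 40.4–40.8°, a difference of about 0.4°. The block nose is near y = -117 mm and its back near -172 mm. Next I'll shut the fingers and push from behind until they meet resistance.

```bash
python3 - <<'E'
from mv import *
L[:]=[.5785,.0462,.206]
o=ori(L[2]-np.pi/2)
P=lambda y,z:l2w([.001,y,z],L)[0]
ctrl.command_gripper(0)
ctrl.goto(P(-.215,.13),o); st()
ctrl.move_l(P(-.215,.053),vel=.12,contact_N=8); st("down")
def ly():
    d=np.array(ctrl.current_tool_pos())[:2]-L[:2]; return -d[0]*np.sin(L[2])+d[1]*np.cos(L[2])
r=ctrl.move_l(P(-.155,.053),vel=.04,contact_N=10); print(r,ly())
if not r: r=ctrl.move_l(P(-.11,.053),vel=.025,contact_N=10); print(r,ly())
st("push"); snap("3")
E
python3 look.py 3
```

```text
t 18.18 F [-0.6777 -1.111  -0.1793] p [ 0.6228 -0.1646  0.1303] g 0.007
down t 18.97 F [ 0.2329 -0.1274 -0.245 ] p [ 0.6238 -0.1644  0.0538] g 0.004
False -0.15515977838340106
True -0.13435230660926095
push t 21.58 F [ 0.5905 -5.3158  1.1247] p [ 0.6074 -0.085   0.0532] g 0.005
top mark -166.29386634671317 target 40.27806349312884 diff 206.57192983984203
scene mark -90.24443712696775 target 45.81725840924655 diff 136.0616955362143
```

View pics/w_3.png

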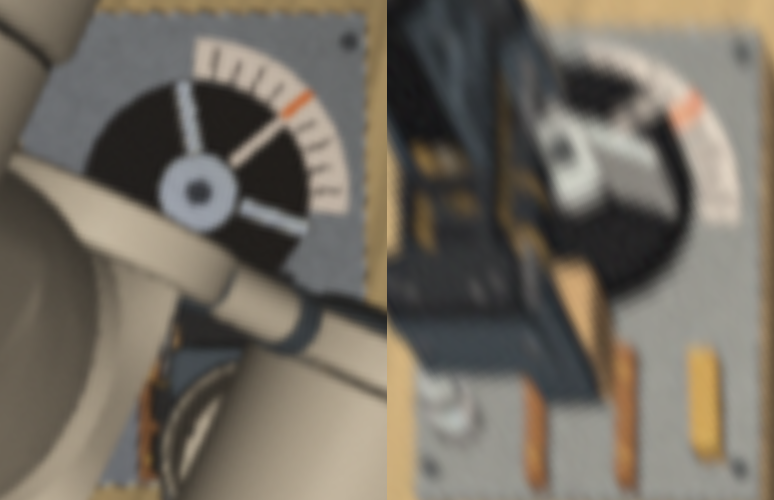

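The push stopped on firm resistance with the nose at the rim. I'll back straight off, lift clear and check.

```bash
python3 - <<'E'
from mv import *
L[:]=[.5785,.0462,.206]
P=lambda y,z:l2w([.001,y,z],L)[0]
ctrl.move_l(P(-.20,.054),vel=.1); ctrl.move_l(P(-.20,.15),vel=.15)
ctrl.goto([.45,-.27,.25],ori(-1.2)); st()
snap("4")
E
python3 look.py 4; python3 fine.py 4
python3 -c "
import cv2
a=cv2.imread('pics/top_4.png')[150:200,285:385];b=cv2.imread('pics/scene_4.png')[190:260,295:395]
cv2.imwrite('pics/c4.png',cv2.vconcat([cv2.resize(a,(560,280),interpolation=cv2.INTER_CUBIC),cv2.resize(b,(560,320),interpolation=cv2.INTER_CUBIC)]))"
```

```text
t 24.21 F [ 1.0061  0.2477 -0.6874] p [ 0.4505 -0.2696  0.2493] g 0.009
top mark 39.81369117075068 target 40.27364789227916 diff 0.4599567215284779
scene mark -88.690026724285 target -110.72003597021018 diff -22.03000924592517
[0.5775, 0.0462] mark med 39.58 line med 40.27;  mark at 70: 39.80 deg; line fit dir 40.37, axis offset -0.70 mm [39.222  39.4339 39.613  39.5454 39.7342 39.747 ] [40.1759 40.2413 40.2932 40.2755]
[0.5785, 0.0462] mark med 40.51 line med 40.80;  mark at 70: 40.43 deg; line fit dir 40.33, axis offset 0.13 mm [40.5288 40.6391 40.5217 40.3785 40.5087 40.3893] [40.8133 40.7983 40.8542 40.7897]
[0.5775, 0.0472] mark med 38.86 line med 39.87;  mark at 70: 39.29 deg; line fit dir 40.34, axis offset -1.29 mm [38.1768 38.6839 38.8313 38.88   39.1584 39.1721] [39.7753 39.8146 39.9156 39.8931]
```

View pics/w_4.png

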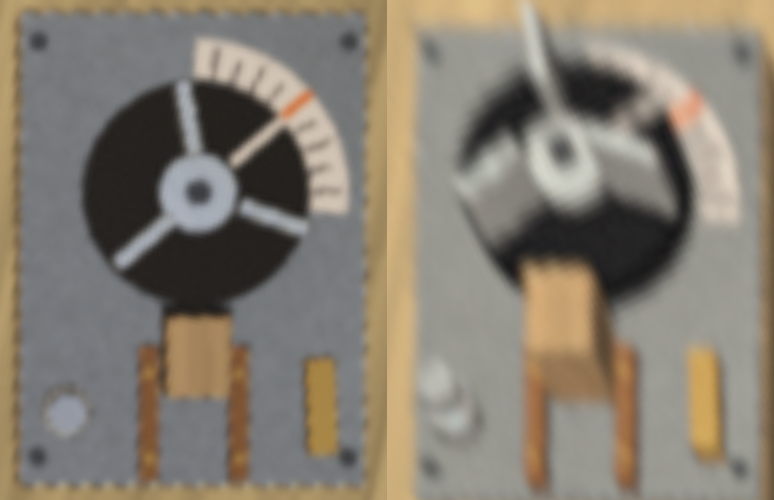

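View pics/c4.png

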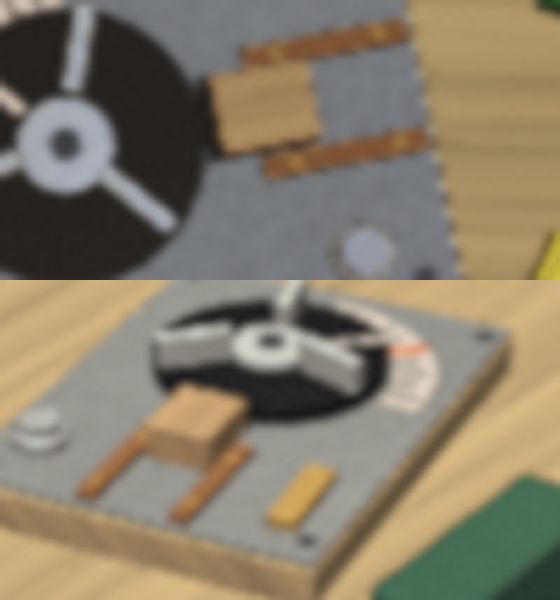

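The checks all agree: the nose meets the rim, the mark is within about 0.5° of the line, and the bar and nut haven't moved. Handing in.

```bash
python3 -c "
from bench import ctrl
print(ctrl.current_t()); print(ctrl.sign_off())"
```

```text
24.3083
the job is handed in; nothing more can be done
None
```

The job is handed in at 24.3 s: the dial's index mark is on the orange line and the brake block is home against the rim. No verdict was reported.

- **Dial:** I turned it about 93° anticlockwise with the fingertips loosely astride one wing. The first pass stopped about 1° short, so I nudged it once more. The last top-camera check puts the mark 0.3–0.5° from the orange line, and pushing the block did not shift it.
- **Block:** I pushed the wooden block along its guide with shut fingertips until firm resistance, with a 10 N stop. Afterwards both views show the rubber nose against the rim.
- **Surroundings:** The brass bar and collet nut are where they were. The arm finished raised and well to the side.

**Checks that disagreed:**
- The two cameras placed the dial axis about 4 mm apart, so I relied on the top view.
- The outline of the lift's box fitted the top view a few mm small.
- The scene-camera angle readout failed on the last picture because it picked up the wrong features. For that view I judged alignment by eye.

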